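Tag the watering controller and hold its dial at the third click to flush the line

ROBOT

A 7-joint arm with a two-finger parallel gripper is mounted at the origin on a cart in front of the work surface, level with it; the furniture and walls round the work are solid. World frame = base frame: x ahead of the robot, y to its left, z up, the work surface at z = 0. Lengths are in m, angles in rad, forces in N, time in s.
With the tool pointing down it reaches from about 0.35 to 0.9 m from the base axis. Payload 8.1 kg.
Tool frame: the origin (TCP) lies midway between the tips of the shut fingers; the grasp point (between the pads) lies 19 mm behind it; z points along the fingers, y is the line along which they close (so a half turn about z gives the same grasp; the last joint's range is limited). The gripper opens to 85 mm and grips with 20 to 120 N. Pads are 22 mm wide; open, the fingers measure 114 mm over their backs; the gripper's body (76 mm by 85 mm) begins 54 mm behind the grasp point. The pads swing forward as they close: fully open they stand 13 mm farther back than shut.
Start: joints at [-1.271, 0.434, 0.025, 1.573, -0.012, 1.134, -0.075], TCP at [0.245, 0.575, 0.231] pointing down, gripper open.
Joint ranges: [-2.62, 2.62], [-0.44, 2.09], [-1.27, 1.32], [0.08, 2.57], [-1.32, 4.46], [0.12, 2], [-2.74, 2.74]. Speed limits (rad/s): [2.22, 2.22, 3.01, 3.01, 3.14, 3.14, 3.14].

INTERFACE

Orientations are given as [roll, pitch, yaw] about the fixed x, y, z axes, in that order (R = Rz(yaw) Ry(pitch) Rx(roll)).
In Python, from cell import arm gives the robot as it stands.
- The arm moves only by the shell command python3 -m handwheel 'ROWS' [FORCE]. ROWS is a JSON object of lists of equal length, an entry for each row: "rotation": the turn, a rotation vector about the tool's x, y, z in degrees, a list of three; "translation": the shift along the tool's x, y, z in cm, a list of three; "grip": the opening in per cent of the stroke, from 0 (shut) to 100 (fully open). A call has 1 to 12 rows; each row is the pose to reach, as a shift and turn from the pose commanded when the call began, along the tool's axes at that moment; what a row does not reach only later rows make up. A row lasts 1/8 s, in which the tool goes at most 62.5 mm and 10.7 degrees, less where a joint would pass 70% of its speed; a pose out of reach is approached as far as the arm can. A call with a gripper value outside its range is refused whole. The fingers move at their own pace and stop on an object; FORCE is the grip in N (left out, the last holds). Time passes only in rows, so rows that repeat a pose let the fingers close. It gives the time, the measured TCP pose, the force, the opening and the grip force at its end, in the units of the state.
- arm.get_state(): the state, without advancing time (a new reading comes with each control period).
- arm.get_image(name): name is "scene" or "top" or "wrist"; returns the picture (480x640x3 uint8, red, green, blue); there is no depth.
- arm.camera_model(name): a dict with "fx", "fy", "cx", "cy" (pixels), "k1" (the pictures are not rectified: a ray, as slopes to the right and down, at radius r is drawn at 1 + k1 r^2 times it, then the intrinsics apply), "world_from_camera" (4x4, takes a point from camera to world coordinates). Camera axes: x right, y down, z forward; pixel columns grow to the right and rows downward; lengths in m; the calibration is good to about 2 mm. A picture is of the moment at which its call begins: read the wrist's pose just before it. camera_model takes no time and is no camera call; for the wrist camera it gives the pose at the moment of the call.
- arm.hand_in(): hands the job in; it is judged then, once.
The state is a dict: "t": time; "joint_positions": joint angles; "joint_velocities": joint speeds; "joint_efforts": joint torques, N m; "ee_pos": TCP position; "ee_rot": TCP orientation; "ft_force": force on the tool from outside, world axes, zero at the start; "moment": the same for the moment, N m; "finger_gap": opening from 0.0 (shut) to 1.0 (fully open); "grip_force": force on a finger pad.
Only numpy, scipy, OpenCV 4.12 (cv2) and the standard library are available. Lean on these libraries where they do the work, as an engineer would, in place of code of your own. Each camera call takes 0.05 s, during which the arm holds its last target. There are 200 camera calls.

TASK

The watering line has to be flushed by hand. First hang the yellow tag by its hole on the upturned hook of the green watering controller and let it go, so that it hangs there free; then press the controller's orange paddle down past the first two clicks to the third one (the orange mark) and keep it held there against its spring, finishing while your fingers still hold it down. Leave the keys and the roll of tape where they are.

Things in the scene. Friction and masses are not known exactly. Their poses are not given: they have to be found in the camera images.
- controller: green watering controller fixed to the bench: housing 100 (x) x 120 (y) x 95 mm high; origin under its centre, on the bench; its -x face is the front, with the dial; +y is its left side, with the hook. The dial turns about a level axis parallel to y through (-45, -15, 70) mm. A grey disc just left of the dial bears three marks (white, white, orange) that the dial's white pointer moves down to
- hook_tip (a point): top of the steel hook's pin, 171.5 mm above the bench. The hook is a 7 mm round bar bent in a V: it climbs the controller's left side to a bend 160 mm high and 75 mm left of the controller's centre, slopes down outwards to the V's foot (bar centre 125 mm high) at (-40, 112) mm in the controller's frame, and there turns straight up as the pin. Axes as the controller's
- dial_turn (a joint): turn of the spring-return dial, rad: 0 at rest, growing as the paddle goes down; clicks at 0.26, 0.52 and 0.78 (the third), end stop at 0.82. Let go, it springs back to 0 from anywhere. Pressing the paddle takes about 7 N to leave the rest, eases to 4 to 6 N just before the first two clicks, stiffens by about 3 N after each, and takes 8 to 13 N at the third
- flush_dial: the spring-return dial: black wheel of 68 mm diameter at the controller's front, with a lever and at its end an orange ribbed press paddle 32 mm (radial) x 42 mm (along the axis) x 10 mm thick, its centre 68 mm from the dial's axis; origin on that axis, 70 mm above the bench; axes as the controller's while at rest, turning with the dial
- paddle_top (a point): centre of the paddle's upper, ribbed face (5 mm over the paddle's centre). At rest the lever rises 0.60 rad above level towards the front, at the third click it points 0.18 rad below level; the paddle's centre goes down from 108 to 58 mm above the bench. Axes as the dial's
- tag: loose yellow plastic tag, 110 x 36 x 8 mm, 0.06 kg, lying flat at the start; origin at the centre of its underside; x along its length towards the end with the hole, y across its width, z up through its thickness. It may be gripped across its 36 mm width; white panel with red stripes at the middle
- tag_eye (a point): centre of the tag's round through hole (22 mm across, brass rim), 38 mm from the tag's origin along its +x and 4 mm above the underside; 17 mm from the end of the tag. Axes as the tag's
- keys: bunch of keys lying flat, 104 x 115 x 8 mm, loose; origin at the centre of the underside; leave it alone
- tape: roll of brown packing tape lying flat, 94 mm across, 48 mm high, loose; origin at the centre of the underside; leave it alone

How it is judged:
On the way, in this order (a step that is already met when the one before it is completed fails the run):
1. the tag hangs by its hole on the hook, let go (horizontal distance between tag_eye and hook_tip below 0.02 m and z of tag_eye in the frame of hook_tip between -0.065 and -0.008 m and contact force between the fingers and tag below 0.05 N and contact force between tag and controller above 0.1 N), for 0.3 s.
2. the paddle is pressed down to the third click by the fingers (value of joint dial_turn above 0.71 rad and contact force between the fingers and flush_dial above 2 N), for 0.5 s.
At the end, for the whole second after the job is handed in: The robot presses the paddle with 2 to 45 N and the dial stands over 0.71 rad (third click); the tag hangs on the hook, its hole's centre within 20 mm of the pin's line and 8 to 65 mm below its top, borne by the controller, untouched by the robot, slower than 0.1 m/s (all of step 1 and all of step 2 and contact force between the fingers and flush_dial below 45 N and linear speed of tag below 0.1 m/s and contact force between the arm and tag below 0.05 N); the arm keeps its last pose, push and grip.
It fails at once if the keys are shifted by more than 30 mm (distance of keys from where it was at the start of the episode above 0.03 m).
It fails at once if the roll of tape is shifted by more than 30 mm (distance of tape from where it was at the start of the episode above 0.03 m).
It also fails if it takes over 61 s, if anything falls off the work surface, if the arm or the gripper's body presses on something with over 40 N, if the wrist force passes 120 N, or if a joint passes its speed limit or range.

## Working session

There is one attempt and no reset: what is moved stays moved. The work goes in short steps, Python scripts to look and compute and a shell command to move; the robot and the scene stay as the last step left them, time stands still between calls to the robot, and variables do not carry over. Pictures are saved under pics/ and viewed, at most 13 in all, crops included, and the job is handed in when it is done.

```bash
ls; mkdir -p pics; cat > h.py <<'E'
import numpy as np, cv2
from cell import arm
from scipy.spatial.transform import Rotation as R
def snap(n,f):
    m=arm.camera_model(n); im=arm.get_image(n); cv2.imwrite('pics/'+f,im[:,:,::-1]); return im,m
def ray(m,u,v):
    xd=np.array([(u-m['cx'])/m['fx'],(v-m['cy'])/m['fy']]); x=xd.copy()
    for _ in range(30): x=xd/(1+m['k1']*(x@x))
    T=np.array(m['world_from_camera']); return T[:3,3],T[:3,:3]@np.r_[x,1]
def onz(m,u,v,z):
    o,d=ray(m,u,v); return o+d*(z-o[2])/d[2]
def proj(m,p):
    T=np.array(m['world_from_camera']); c=T[:3,:3].T@(np.array(p)-T[:3,3]); x=c[:2]/c[2]; x=x*(1+m['k1']*(x@x)); return np.array([x[0]*m['fx']+m['cx'],x[1]*m['fy']+m['cy']])
def tri(*r):
    A=0;b=0
    for m,u,v in r:
        o,d=ray(m,u,v); d=d/np.linalg.norm(d); P=np.eye(3)-np.outer(d,d); A=A+P; b=b+P@o
    return np.linalg.solve(A,b)
E
python3 - <<'E'
from h import *
s=arm.get_state(); print(s)
for n in ('top','scene'):
    im,m=snap(n,n+'0.png'); print(n,np.round(m['world_from_camera'],3).tolist(),m['fx'],m['k1'])
E
```

```text
pics
{'t': 0.0, 'joint_positions': array([-1.27055247,  0.43519249,  0.02496474,  1.57412731, -0.01160375,
        1.13401577, -0.07510107]), 'joint_velocities': array([-0.00100362, -0.00103913, -0.00034895,  0.00069225,  0.00074044,
       -0.0004029 , -0.00023888]), 'joint_efforts': array([-5.67614297e-04, -6.70461416e+01,  1.02469392e+00, -3.16224933e+01,
        1.54412939e-02,  1.20400154e-02, -3.09766229e-06]), 'ee_pos': array([0.24486412, 0.57446253, 0.23053314]), 'ee_rot': array([-3.14000063e+00,  1.37224241e-04,  2.73868359e+00]), 'ft_force': array([ 1.07090078, -0.63893454,  0.29288519]), 'moment': array([ 0.00616067, -0.01643771,  0.05192296]), 'grip_force': 0.0, 'finger_gap': 1.0016205137401228}
top [[0.015, -0.998, 0.058, 0.399], [-1.0, -0.015, -0.003, 0.082], [0.003, -0.058, -0.998, 1.439], [0.0, 0.0, 0.0, 1.0]] 470.82250455066117 0.024919510577921525
scene [[0.787, -0.439, 0.434, -0.035], [-0.617, -0.546, 0.567, -0.603], [-0.012, -0.714, -0.701, 0.951], [0.0, 0.0, 0.0, 1.0]] 450.2546654049479 -0.023148821466065096
```

View pics/top0.png

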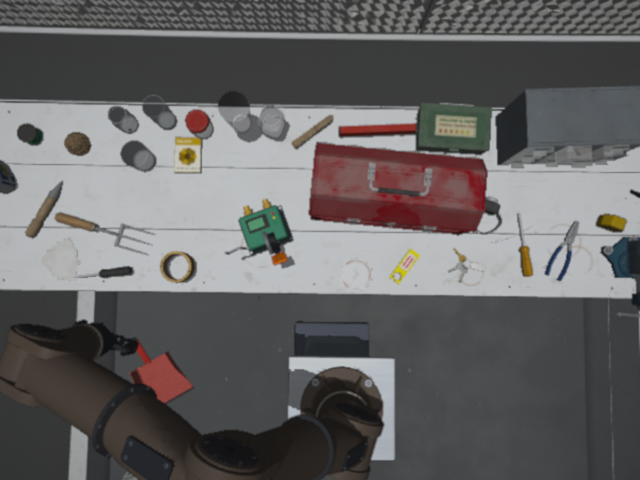

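View pics/scene0.png

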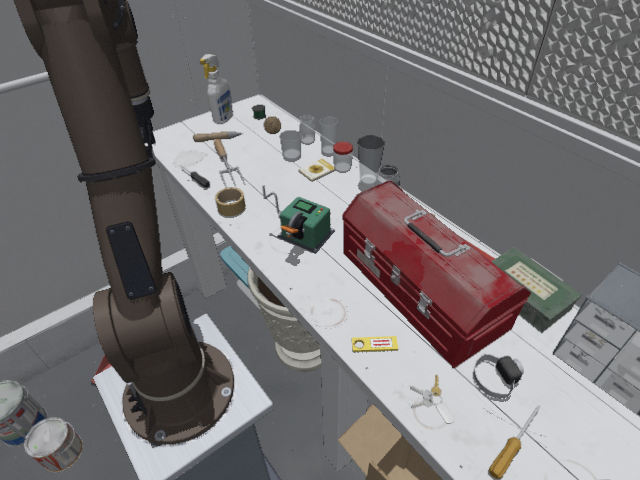

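The top view shows the controller at about (263,230), its hook to the left near (232,250), the paddle at (279,258), the tag at (404,266), the keys at (463,267) and the tape at (178,266). The scene view shows the same layout. I'll enlarge the crops.

```bash
python3 - <<'E'
import cv2,numpy as np
t=cv2.imread('pics/top0.png'); s=cv2.imread('pics/scene0.png')
r=lambda im,x,y,w,h:cv2.resize(im[y:y+h,x:x+w],(400,300),interpolation=cv2.INTER_CUBIC)
# top: 80x60 => 5x
o=np.vstack([np.hstack([r(t,220,200,80,60),r(t,365,235,80,60)]),np.hstack([r(s,250,175,100,75),r(s,330,310,100,75)])])
cv2.imwrite('pics/crop0.png',o)
E
```

```text
(no output)
```

View pics/crop0.png

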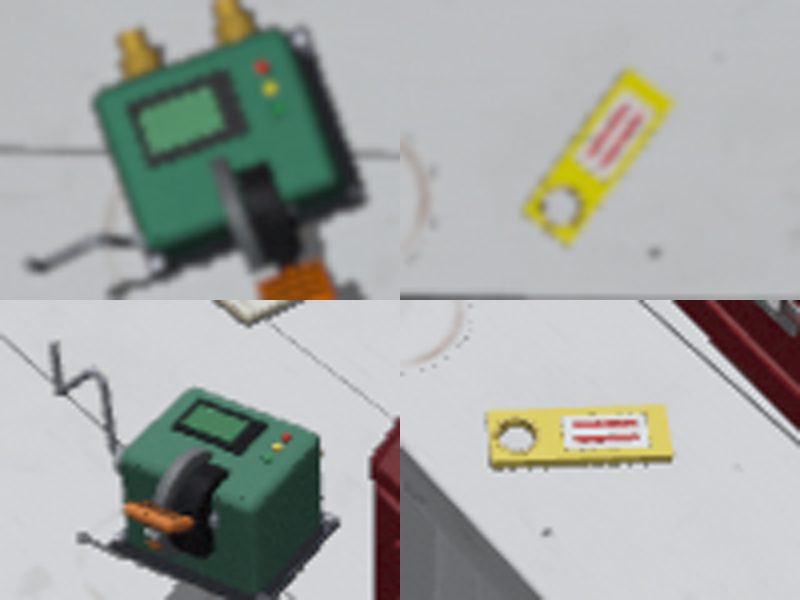

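```bash
python3 - <<'E'
from h import *
t=arm.camera_model('top'); s=arm.camera_model('scene')
C=[onz(t,220+u/5,200+v/5,.095) for u,v in [(97,95),(298,30),(340,188),(150,248)]]
C=np.array(C)[:,:2]; c=C.mean(0); print('corners',C.round(3),c, [np.linalg.norm(C[i]-C[i-1]) for i in range(4)])
ey=(C[0]-C[1]+C[3]-C[2]); yaw=np.arctan2(ey[1],ey[0])-np.pi/2; 
ex=(C[0]+C[1]-C[3]-C[2]); yaw2=np.arctan2(ex[1],ex[0]); print('yaw',yaw,yaw2)
tip=tri((t,220+32/5,200+265/5),(s,250+55/4,175+43/4)); print('tip',tip, onz(t,220+32/5,200+265/5,.1715),onz(s,263.75,185.75,.1715))
ca=np.array([[np.cos(yaw),-np.sin(yaw)],[np.sin(yaw),np.cos(yaw)]])
print('pred tip',c+ca@[-.04,.112],'paddle', c+ca@[-.045-.068*np.cos(.6),-.015])
for n,m,pts,z in (('top',t,[(365+(u-400)/5,235+v/5) for u,v in [(630,72),(674,102),(570,245),(523,212)]],.008),('sc',s,[(330+(u-400)/4,310+(v-300)/4) for u,v in [(668,405),(672,460),(492,465),(487,410)]],.008)):
    q=np.array([onz(m,u,v,z) for u,v in pts])[:,:2]; d=q[2]+q[3]-q[0]-q[1]
    print(n,q.mean(0),np.arctan2(d[1],d[0]),np.linalg.norm(d)/2,np.linalg.norm(q[0]-q[1]))
print('hole',onz(t,365+160/5,235+207/5,.006),onz(s,330+117/4,310+136/4,.006))
print('tape',onz(t,178,266,.048),'keys',onz(t,463,267,.005),'toolbox',onz(t,312,218,.1),onz(t,400,230,.1))
E
```

```text
corners [[0.553 0.301]
 [0.592 0.187]
 [0.502 0.161]
 [0.466 0.269]] [0.52817251 0.22929434] [np.float64(0.09311724615777206), np.float64(0.12093771802371776), np.float64(0.09422126367749573), np.float64(0.1136616012652078)]
yaw 0.32668735968645657 0.3154978215696199
tip [0.45356568 0.31942037 0.17486609] [0.45180978 0.3212061  0.1715    ] [0.45750828 0.32213092 0.1715    ]
pred tip [0.45434646 0.32253443] paddle [0.43721162 0.18263662]
top [ 0.42555142 -0.19038998] 2.508631233331918 0.1076759145338867 0.032177643802587794
sc [ 0.42972709 -0.19067092] 2.500067116212743 0.11018483134473119 0.03918620615633815
hole [ 0.39526118 -0.1670194   0.006     ] [ 0.40014562 -0.16660574  0.006     ]
tape [0.41656728 0.48553058 0.048     ] keys [ 0.42685772 -0.36733313  0.005     ] toolbox [0.55849882 0.09301611 0.1       ] [ 0.52781301 -0.15864264  0.1       ]
```

```bash
cat >> h.py <<'E'
def go(p,yaw,tilt=0,base=None):
    """print shift (cm) and rotvec (deg) in tool axes from the measured (or given) pose; tilt deg about tool y"""
    s=arm.get_state(); p0,e=(s['ee_pos'],s['ee_rot']) if base is None else base
    R0=R.from_euler('xyz',e); R1=R.from_euler('xyz',[np.pi,0,yaw])*R.from_euler('y',tilt,degrees=True)
    print('t',round(s['t'],2),'shift',(R0.inv().apply(np.array(p)-p0)*100).round(2),'rot',(R0.inv()*R1).as_rotvec(degrees=True).round(1))
E
python3 - <<'E'
from h import *
go([.33,.2,.25],1.05); go([.4437,-.2024,.20],-.637,base=(np.array([.33,.2,.25]),[np.pi,0,1.05]))
E
```

```text
t 0.1 shift [-22.52 -31.12  -1.89] rot [-0.1  0.1 96.8]
t 0.1 shift [-29.25  29.88   5.  ] rot [-0.  -0.  96.7]
```

```bash
python3 -m handwheel '{"translation":[[-4.5,-6.2,-2],[-9,-12.4,-2],[-13.5,-18.6,-2],[-18,-24.8,-2],[-22.5,-31.1,-2],[-22.5,-31.1,-2],[-22.5,-31.1,-2],[-22.5,-31.1,-2],[-22.5,-31.1,-2],[-22.5,-31.1,-2]],"rotation":[[0,0,10],[0,0,20],[0,0,30],[0,0,40],[0,0,50],[0,0,60],[0,0,70],[0,0,80],[0,0,90],[0,0,97]],"grip":[80,60,60,60,60,60,60,60,60,60]}' 40
python3 -c "
from h import *
go([.4437,-.2024,.20],-.637)"
```

```text
t: 1.35
ee_pos: [0.3298, 0.2004, 0.2512]
ee_rot: [-3.141, 0.0, 1.041]
ft_force: [0.2, 0.3, 0.0]
finger_gap: 0.601
grip_force: 0.0
t 1.35 shift [-29.    30.19   5.12] rot [ 0.   0.  96.1]
```

```bash
python3 -m handwheel '{"translation":[[-4,4,0],[-8,8.2,0],[-12,12.5,1],[-16,16.7,2],[-20,20.8,3],[-24,25,4],[-29,30.2,5.1],[-29,30.2,5.1],[-29,30.2,5.1],[-29,30.2,5.1],[-29,30.2,5.1]],"rotation":[[0,0,10],[0,0,20],[0,0,30],[0,0,40],[0,0,50],[0,0,60],[0,0,70],[0,0,80],[0,0,90],[0,0,96],[0,0,96]],"grip":[60,60,60,60,60,60,60,60,60,60,60]}' 40
python3 -c "
from h import *
im,m=snap('wrist','w1.png'); print(np.round(m['world_from_camera'],3).tolist())
for p in ([.4276,-.1905,.008],[.4276-.0305,-.1905+.0226,.008]): print(proj(m,p))"
```

```text
t: 2.72
ee_pos: [0.4458, -0.2015, 0.2]
ee_rot: [3.141, 0.001, -0.629]
ft_force: [-0.4, -0.0, -0.4]
finger_gap: 0.604
grip_force: 0.0
[[-0.589, -0.778, -0.218, 0.502], [-0.808, 0.567, 0.159, -0.242], [-0.0, 0.27, -0.963, 0.342], [0.0, 0.0, 0.0, 1.0]]
[321.92191434 235.74559882]
[321.56281716 271.02258072]
```

View pics/w1.png

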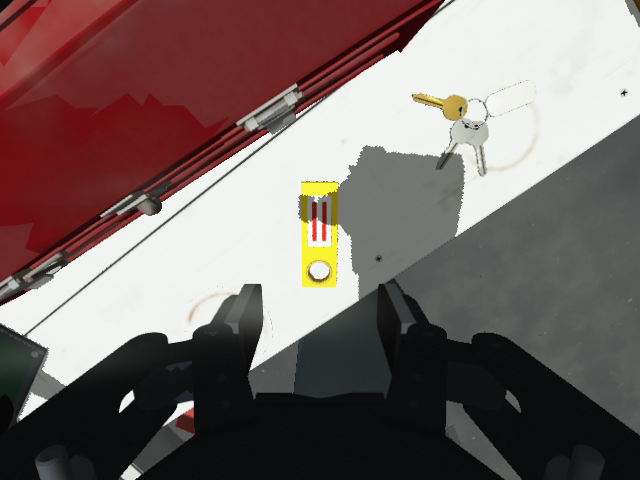

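The wrist view shows the tag upright in the picture, with corners at about (301,182), (338,182), (337,287) and (303,287) and the hole at (319,270). This agrees with the prediction to about 2 px.

```bash
python3 -c "
from h import *
m=arm.camera_model('wrist')
q=np.array([onz(m,u,v,.008) for u,v in [(301,182),(338,182),(337,287),(303,287)]])[:,:2]
d=q[2]+q[3]-q[0]-q[1];yaw=np.arctan2(d[1],d[0]);h=onz(m,319,270,.006)
print(q.mean(0),yaw,np.linalg.norm(d)/2,np.linalg.norm(q[0]-q[1]),h)
u=np.array([np.cos(yaw),np.sin(yaw)]); g=h[:2]-.058*u; g2=q.mean(0)-.02*u; print(g,g2); g=(g+g2)/2
go([*g,.03],yaw-np.pi); go([*g,-.003],yaw-np.pi)"
```

```text
[ 0.4281084  -0.18808825] 2.5184024265925724 0.10979628611444021 0.03579466004238502 [ 0.39899155 -0.16597724  0.006     ]
[ 0.44608875 -0.1998277 ] [ 0.44434882 -0.19976082]
t 2.77 shift [-0.15 -0.1  17.01] rot [ 0.   0.  -0.2]
t 2.77 shift [-0.15 -0.11 20.31] rot [ 0.   0.  -0.2]
```

```bash
python3 -m handwheel '{"translation":[[-0.15,-0.1,6],[-0.15,-0.1,12],[-0.15,-0.1,17],[-0.15,-0.1,19],[-0.15,-0.1,20],[-0.15,-0.1,20.3],[-0.15,-0.1,20.3],[-0.15,-0.1,20.3],[-0.15,-0.1,20.3],[-0.15,-0.1,20.3],[-0.15,-0.1,20.3]],"rotation":[[0,0,0],[0,0,0],[0,0,0],[0,0,0],[0,0,0],[0,0,0],[0,0,0],[0,0,0],[0,0,0],[0,0,0],[0,0,0]],"grip":[60,60,60,60,60,60,60,40,20,20,20]}' 40
```

```text
t: 4.15
ee_pos: [0.447, -0.2007, -0.0008]
ee_rot: [-3.14, -0.004, -0.63]
ft_force: [-2.6, 1.7, 17.5]
finger_gap: 0.403
grip_force: 48.5
```

```bash
python3 -c "
from h import *
go([.36,.1,.30],.7)"
```

```text
t 4.15 shift [-24.63 -19.23 -30.14] rot [  0.1  -0.2 -76.2]
```

```bash
python3 -m handwheel '{"translation":[[0,0,-1],[0,0,-4],[0,0,-9],[0,0,-15],[-4,-3,-20],[-8,-6,-25],[-12,-9,-30],[-16,-12,-30],[-20,-16,-30],[-24.6,-19.2,-30],[-24.6,-19.2,-30],[-24.6,-19.2,-30]],"rotation":[[0,0,0],[0,0,0],[0,0,0],[0,0,0],[0,0,-10],[0,0,-20],[0,0,-30],[0,0,-40],[0,0,-50],[0,0,-60],[0,0,-70],[0,0,-76]],"grip":[20,20,20,20,20,20,20,20,20,20,20,20]}' 40
python3 -c "
from h import *
im,m=snap('wrist','w2.png');s=arm.get_state();o,d=ray(m,319,270)
def tgt(tilt,z,yaw=1.89):
    Q=R.from_euler('xyz',[np.pi,0,yaw])*R.from_euler('y',tilt,degrees=True); p=np.array([.4545,.322,z])-Q.apply([-.059,0,-.005]); print(p); go(p,yaw,tilt)
tgt(0,.25);tgt(-30,.25)"
```

```text
t: 5.65
ee_pos: [0.3592, 0.1002, 0.2975]
ee_rot: [-3.141, -0.0, 0.703]
ft_force: [0.8, -0.2, -1.6]
finger_gap: 0.402
grip_force: 40.8
[0.43598518 0.37801965 0.245     ]
t 5.7 shift [ 23.88 -16.19   5.26] rot [ -0.   -0.  -67.8]
[0.43925022 0.36814073 0.21616987]
t 5.7 shift [ 23.49 -15.23   8.15] rot [-17.8 -26.4 -66.2]
```

View pics/w2.png

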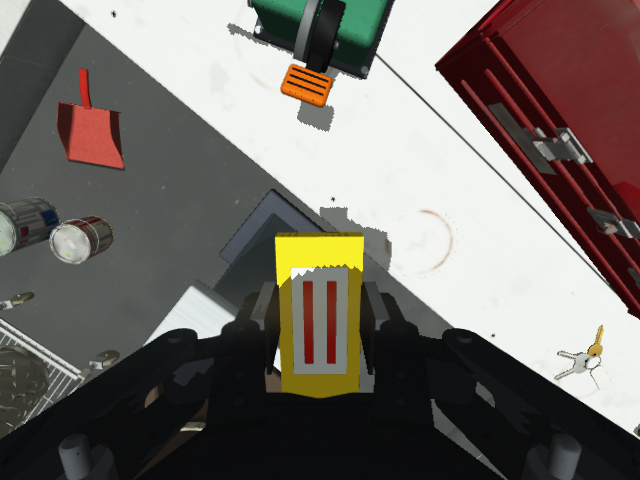

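The tag is held, with its tail corners at about (276,237) and (364,237) and the hole hidden by the gripper. The orange paddle shows at (308,85). I'll check the tag's tilt in the hand.

```bash
python3 -c "
from h import *
m=arm.camera_model('wrist');s=arm.get_state();Q=R.from_euler('xyz',s['ee_rot'])
for x in (.034,.036):
  for tl in (-15,-8,0,8,15):
    c,sn=np.cos(np.radians(tl)),np.sin(np.radians(tl))
    P=lambda x,y,z: proj(m,s['ee_pos']+Q.apply([x*c+z*sn,y,-x*sn+z*c-.001])).round(0)
    print(x,tl,P(x,.018,-.008),P(x,-.018,-.008),'bottom',P(x,.018,0),'panel',P(-.0,.0115,-.008),P(-.0,-.0115,-.008))
a=-.0
print('paddle',onz(m,308,85,.112))
yaw=.32;c=np.array([.528,.229]);print(c+R.from_euler('z',yaw).as_matrix()[:2,:2]@[-.045-.068*np.cos(.6)+.003*0-.005*np.sin(.6)*-1,-.015])
"
```

```text
0.034 -15 [361. 227.] [277. 227.] bottom [359. 227.] panel [346. 306.] [292. 306.]
0.034 -8 [363. 229.] [275. 229.] bottom [360. 227.] panel [346. 309.] [292. 309.]
0.034 0 [364. 234.] [274. 234.] bottom [362. 229.] panel [346. 311.] [292. 311.]
0.034 8 [365. 241.] [273. 241.] bottom [363. 233.] panel [346. 313.] [292. 313.]
0.034 15 [366. 248.] [271. 248.] bottom [364. 237.] panel [346. 315.] [292. 315.]
0.036 -15 [361. 222.] [277. 222.] bottom [359. 223.] panel [346. 306.] [292. 306.]
0.036 -8 [363. 224.] [275. 225.] bottom [360. 223.] panel [346. 309.] [292. 309.]
0.036 0 [364. 229.] [274. 229.] bottom [362. 225.] panel [346. 311.] [292. 311.]
0.036 8 [366. 236.] [272. 236.] bottom [363. 228.] panel [346. 313.] [292. 313.]
0.036 15 [367. 244.] [271. 244.] bottom [364. 233.] panel [346. 315.] [292. 315.]
paddle [0.44377021 0.18490516 0.112     ]
[0.43940903 0.1838397 ]
```

```bash
python3 -m handwheel '{"translation":[[3,-2,0],[7,-4,1],[11,-6,2],[15,-8.5,4],[19,-11,6],[21.5,-13,8],[23.5,-15.2,8.1],[23.5,-15.2,8.1],[23.5,-15.2,8.1]],"rotation":[[-2.5,-3.8,-9.5],[-5,-7.5,-19],[-7.5,-11.3,-28.5],[-10,-15,-38],[-12.6,-18.9,-47.3],[-15,-22.6,-56.7],[-17.8,-26.4,-66.2],[-17.8,-26.4,-66.2],[-17.8,-26.4,-66.2]],"grip":[20,20,20,20,20,20,20,20,20]}' 40
python3 - <<'E'
from h import *
s=arm.get_state();print(s['joint_positions'].round(2))
Q=R.from_euler('xyz',s['ee_rot']);e=s['ee_pos']+Q.apply([-.059,0,-.005]);print('eye',e)
t,mt=snap('top','t3.png');c,mc=snap('scene','s3.png')
print(proj(mt,e),proj(mc,e))
r=lambda im,x,y,w,h:cv2.resize(im[y:y+h,x:x+w],(400,600),interpolation=cv2.INTER_CUBIC)
o=np.hstack([r(t,200,200,60,90),r(c,230,140,60,90)]);cv2.imwrite('pics/crop3.png',o[:,:,::-1])
E
```

```text
t: 6.82
ee_pos: [0.4427, 0.3667, 0.2168]
ee_rot: [3.139, 0.525, 1.877]
ft_force: [-0.5, -0.4, -0.6]
finger_gap: 0.408
grip_force: 40.8
[-1.34  0.58  0.49  1.57  0.18  1.34 -0.64]
eye [0.45727859 0.32043394 0.25067141]
[220.85541837 249.45155257] [260.94542065 162.78886547]
```

View pics/crop3.png

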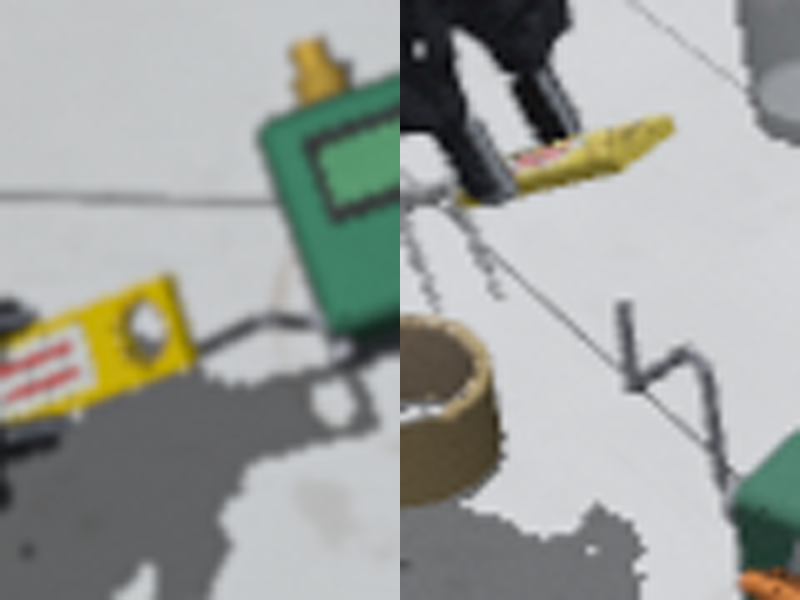

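The top crop shows the tag's hole at (148,330), which is px (222.2,249.5), with its end mid-edge at (184,312). The scene crop has the end mid-edge near (646,146) and the pin tip at (625,303), which is px (263.7,185.4).

```bash
python3 - <<'E'
from h import *
t=arm.camera_model('top');c=arm.camera_model('scene');k=20/3
end=tri((t,200+184/k,200+312/k),(c,230+246/k,140+146/k))
s=arm.get_state();Q=R.from_euler('xyz',s['ee_rot'])
print('end',end,'tool frame',Q.inv().apply(end-s['ee_pos']))
print('tip top z',onz(t,226.4,253,.1715),onz(c,263.7,185.5,.1715))
print('hole top',onz(t,222.2,249.5,.2507))
E
```

```text
end [0.46442382 0.30135508 0.26049741] tool frame [-0.08057932  0.00092638 -0.00336171]
tip top z [0.45180978 0.3212061  0.1715    ] [0.45803198 0.32321662 0.1715    ]
hole top [0.45720496 0.31704229 0.2507    ]
```

```bash
cat >> h.py <<'E'
def eye(xy,z,tilt,yaw=1.89):
    Q=R.from_euler('xyz',[np.pi,0,yaw])*R.from_euler('y',tilt,degrees=True); go(np.array([*xy,z])-Q.apply([-.061,0,-.005]),yaw,tilt)
E
python3 -c "
from h import *
for z in (.25,.195,.155): eye([.4545,.323],z,-15)"
```

```text
t 6.92 shift [ 0.53 -0.28 -1.71] rot [-0.2 15.  -0.7]
t 6.92 shift [ 3.29 -0.3   3.05] rot [-0.2 15.  -0.7]
t 6.92 shift [ 5.29 -0.31  6.52] rot [-0.2 15.  -0.7]
```

Lower to an eye height of 0.185 (tag underside just over the 0.1715 tip) and look before threading.

```bash
python3 -m handwheel '{"translation":[[0.5,-0.3,-1.7],[0.5,-0.3,-1.7],[1.8,-0.3,0.6],[3.3,-0.3,3.0],[3.8,-0.3,3.9],[3.8,-0.3,3.9],[3.8,-0.3,3.9]],"rotation":[[0,7.5,0],[0,15,-0.7],[0,15,-0.7],[0,15,-0.7],[0,15,-0.7],[0,15,-0.7],[0,15,-0.7]],"grip":[20,20,20,20,20,20,20]}' 40
python3 - <<'E'
from h import *
s=arm.get_state()
Q=R.from_euler('xyz',s['ee_rot']);e=s['ee_pos']+Q.apply([-.061,0,-.005]);print('eye',e)
t,mt=snap('top','t4.png');c,mc=snap('scene','s4.png')
print(proj(mt,e),proj(mc,e))
r=lambda im,x,y,w,h:cv2.resize(im[y:y+h,x:x+w],(400,600),interpolation=cv2.INTER_CUBIC)
o=np.hstack([r(t,205,220,40,60),r(c,240,150,40,60)]);cv2.imwrite('pics/crop4.png',o[:,:,::-1])
E
```

```text
t: 7.8
ee_pos: [0.4361, 0.3794, 0.1646]
ee_rot: [-3.139, 0.262, 1.892]
ft_force: [-0.5, 0.6, -0.1]
finger_gap: 0.403
grip_force: 40.8
eye [0.45433128 0.32476632 0.1852623 ]
[224.11039147 251.80511646] [261.78580868 181.83993957]
```

View pics/crop4.png

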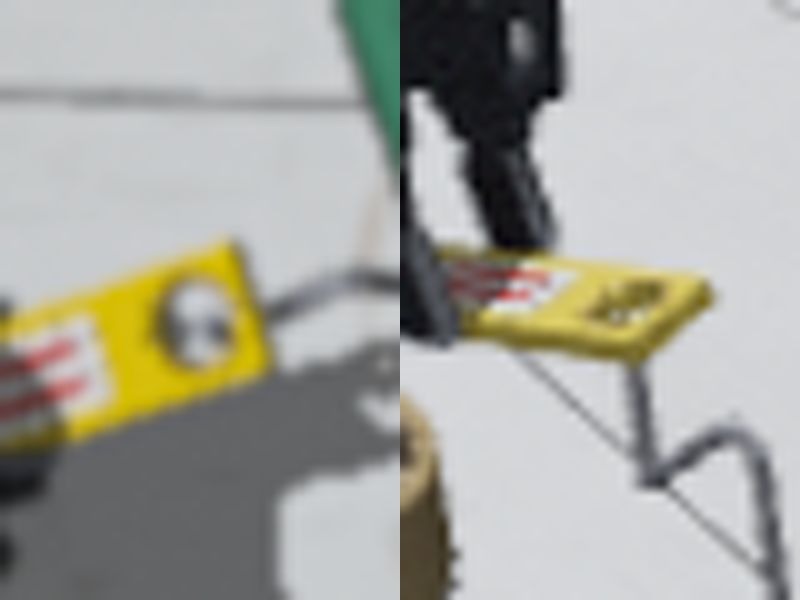

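The top crop shows the hole at (198,320), px (224.8,252.0), with the pin visible through it. The scene crop shows the hole at (628,302), px (262.8,180.2), with the pin just under the tag.

```bash
python3 - <<'E'
from h import *
t=arm.camera_model('top');c=arm.camera_model('scene')
zf=.185+.004
print('hole',tri((t,224.8,252.0),(c,262.8,180.2)),onz(t,224.8,252,zf),onz(c,262.8,180.2,zf))
print('tip',tri((t,226.4,253),(c,263.7,185.5)),onz(t,226.4,253,.1715),onz(c,263.7,185.5,.1715))
for z in (.16,.150): eye([.4535,.322],z,-15)
E
```

```text
hole [0.4546134  0.3207409  0.19310013] [0.45367651 0.32220343 0.189     ] [0.4583352  0.32497866 0.189     ]
tip [0.45347987 0.31925305 0.17589223] [0.45180978 0.3212061  0.1715    ] [0.45803198 0.32321662 0.1715    ]
t 7.9 shift [ 0.4  -0.14  2.49] rot [-0.1 -0.   0.1]
t 7.9 shift [ 0.66 -0.13  3.46] rot [-0.1 -0.   0.1]
```

```bash
python3 -m handwheel '{"translation":[[-0.2,-0.1,0.3],[0.1,-0.1,1.4],[0.35,-0.1,2.4],[0.65,-0.1,3.4],[0.65,-0.1,3.4],[0.65,-0.1,3.4]],"rotation":[[0,0,0],[0,0,0],[0,0,0],[0,0,0],[0,0,0],[0,0,0]],"grip":[20,20,20,20,20,20]}' 40
python3 -c "
from h import *
for z,tl in ((.15,-30),(.137,-40)): eye([.4535,.3225],z,tl)"
```

```text
t: 8.65
ee_pos: [0.4352, 0.3768, 0.1291]
ee_rot: [-3.137, 0.262, 1.893]
ft_force: [-1.2, 1.5, -0.2]
finger_gap: 0.404
grip_force: 40.9
t 8.65 shift [-0.31  0.04  1.52] rot [ -0.2 -15.    0.2]
t 8.65 shift [-0.42  0.05  3.75] rot [ -0.1 -25.    0.2]
```

```bash
python3 -m handwheel '{"translation":[[-0.15,0,0.8],[-0.3,0,1.5],[-0.35,0,2.3],[-0.4,0,3],[-0.4,0,3.7],[-0.4,0,3.7]],"rotation":[[0,-7.5,0],[0,-15,0],[0,-19,0],[0,-22,0],[0,-25,0],[0,-25,0]],"grip":[20,20,20,20,20,20]}' 40
python3 - <<'E'
from h import *
s=arm.get_state();Q=R.from_euler('xyz',s['ee_rot']);e=s['ee_pos']+Q.apply([-.061,0,-.005]);print('eye',e,s['joint_positions'].round(2))
t,mt=snap('top','t5.png');c,mc=snap('scene','s5.png')
r=lambda im,x,y,w,h:cv2.resize(im[y:y+h,x:x+w],(400,600),interpolation=cv2.INTER_CUBIC)
o=np.hstack([r(t,205,220,40,60),r(c,240,160,40,60)]);cv2.imwrite('pics/crop5.png',o[:,:,::-1])
E
```

```text
t: 9.4
ee_pos: [0.4388, 0.3645, 0.0935]
ee_rot: [-3.135, 0.699, 1.897]
ft_force: [-1.1, 3.8, 1.0]
finger_gap: 0.406
grip_force: 41.2
eye [0.45282226 0.32331078 0.13659596] [-1.4   0.82  0.51  1.62  0.2   1.23 -0.74]
```

View pics/crop5.png

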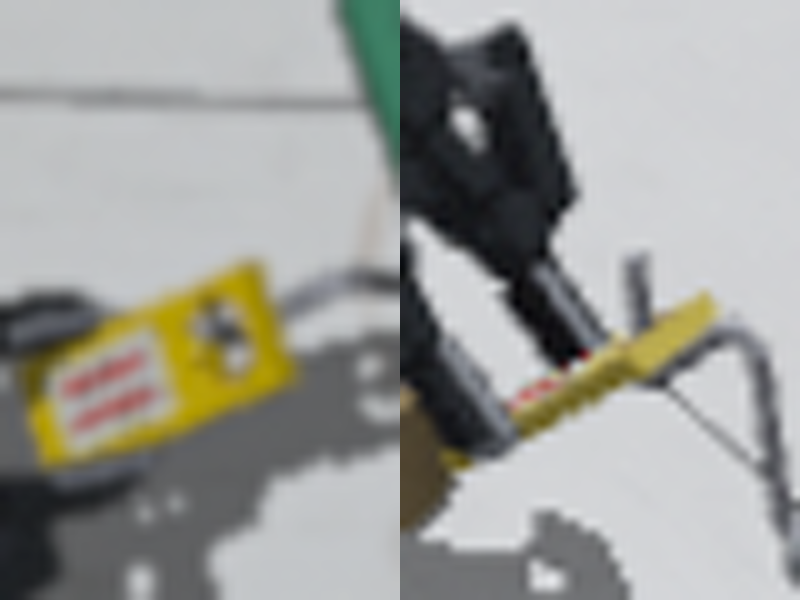

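The pin stands up through the tag, which is threaded down near the V's foot. I'll release it gently and back off along the tool axis.

```bash
python3 -m handwheel '{"translation":[[0,0,0],[0,0,0],[0,0,0],[0,0,0],[0,0,0],[0,0,-1.5],[0,0,-4],[0,0,-7],[0,0,-11],[0,0,-15],[0,0,-15]],"rotation":[[0,0,0],[0,0,0],[0,0,0],[0,0,0],[0,0,0],[0,0,0],[0,0,0],[0,0,0],[0,0,0],[0,0,0],[0,0,0]],"grip":[45,50,60,70,80,80,80,80,80,80,80]}' 40
python3 - <<'E'
from h import *
s=arm.get_state();print(s['ee_pos'],s['ft_force'])
t,mt=snap('top','t6.png');c,mc=snap('scene','s6.png')
r=lambda im,x,y,w,h:cv2.resize(im[y:y+h,x:x+w],(400,600),interpolation=cv2.INTER_CUBIC)
o=np.hstack([r(t,205,220,60,90),r(c,230,150,80,120)]);cv2.imwrite('pics/crop6.png',o[:,:,::-1])
E
```

```text
t: 10.88
ee_pos: [0.4087, 0.459, 0.2115]
ee_rot: [-3.14, 0.694, 1.896]
ft_force: [-1.0, -0.6, -0.1]
finger_gap: 0.798
grip_force: 0.0
[0.40874418 0.45902024 0.21150356] [-1.02494236 -0.6398148  -0.14129033]
```

View pics/crop6.png

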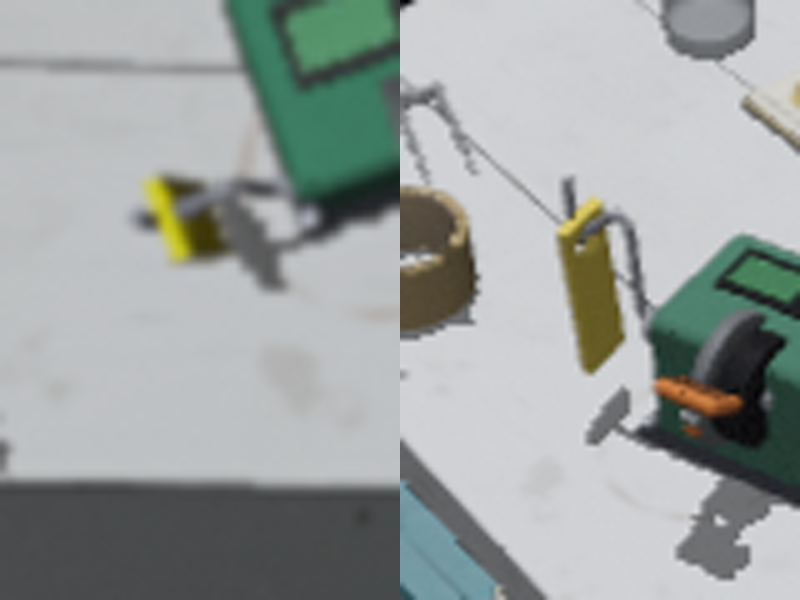

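The tag hangs freely on the V's foot, and in the scene crop the paddle is at about (700,395), unmoved. Next I'll shut the fingers and go above the paddle.

```bash
python3 -c "
from h import *
go([.40,.46,.33],1.89,-40)
go([.439,.1835,.26],.32)"
```

```text
t 10.97 shift [-7.22 -0.77 -9.69] rot [-0.1  0.   0.3]
t 10.97 shift [-23.74  -5.79  13.35] rot [31.2 31.5 86.2]
```

```bash
python3 -m handwheel '{"translation":[[-3.6,-0.4,-4.8],[-7.2,-0.8,-9.7],[-9.5,-1.5,-6.4],[-12,-2.2,-3],[-14.3,-2.9,0.2],[-16.6,-3.7,3.5],[-19,-4.4,6.7],[-21.4,-5,10],[-23.7,-5.8,13.3],[-23.7,-5.8,13.3],[-23.7,-5.8,13.3],[-23.7,-5.8,13.3]],"rotation":[[0,0,0],[3,3,8.5],[6,6,17],[9.3,9.4,25.8],[12.5,12.6,34.5],[15.6,15.7,43],[18.7,18.9,51.7],[21.8,22,60.3],[25,25.2,69],[28,28.3,77.5],[31.2,31.5,86.2],[31.2,31.5,86.2]],"grip":[80,60,40,20,0,0,0,0,0,0,0,0]}' 40
python3 - <<'E'
from h import *
s=arm.get_state();print(s['joint_positions'].round(2))
im,m=snap('wrist','w7.png')
for z in (.125,.0615): go([.439,.1835,z] if z>.1 else [.4285,.180,z],.32)
E
```

```text
t: 12.48
ee_pos: [0.4378, 0.1818, 0.2597]
ee_rot: [-3.141, 0.001, 0.316]
ft_force: [-0.5, -0.0, 0.9]
finger_gap: 0.002
grip_force: 0.0
[-1.29  0.2   0.95  1.93 -0.18  1.1  -1.52]
t 12.53 shift [ 0.13 -0.02 13.47] rot [0.  0.1 0.1]
t 12.53 shift [-0.97 -0.02 19.83] rot [0.  0.1 0.1]
```

View pics/w7.png

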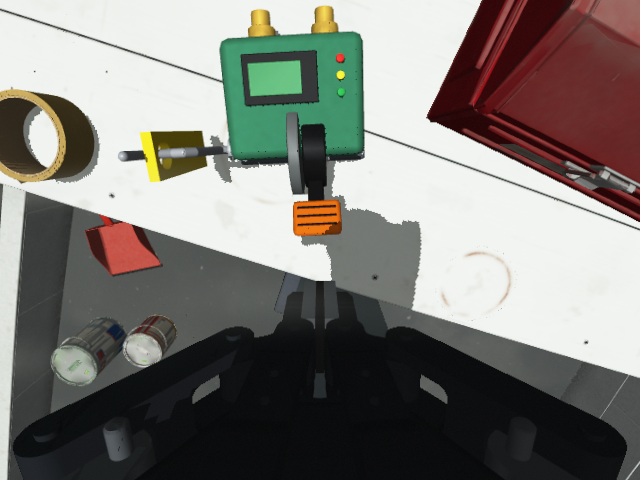

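The tag hangs at (175,155) and the paddle's top centre is at (317,216), straight ahead of the shut fingers.

```bash
python3 - <<'E'
from h import *
m=arm.camera_model('wrist');p=onz(m,317,216,.112);print(p)
c,s=np.cos(.32),np.sin(.32)
go([p[0],p[1],.125],.32)
e=p[:2]-.0135*np.array([c,s]);print(e);go([*e,.0615],.32)
E
```

```text
[0.44546329 0.18778978 0.112     ]
t 12.53 shift [ 0.88 -0.22 13.47] rot [0.  0.1 0.1]
[0.43264861 0.18354313]
t 12.53 shift [-0.46 -0.22 19.83] rot [0.  0.1 0.1]
```

```bash
python3 -m handwheel '{"translation":[[0.4,-0.2,6],[0.4,-0.2,12],[0.4,-0.2,14.5],[0.2,-0.2,15.2],[0.0,-0.2,15.9],[-0.2,-0.2,16.6],[-0.4,-0.2,17.3],[-0.5,-0.2,17.9],[-0.6,-0.2,18.5],[-0.6,-0.2,19.1],[-0.6,-0.2,19.5],[-0.6,-0.2,19.5]],"rotation":[[0,0,0],[0,0,0],[0,0,0],[0,0,0],[0,0,0],[0,0,0],[0,0,0],[0,0,0],[0,0,0],[0,0,0],[0,0,0],[0,0,0]],"grip":[0,0,0,0,0,0,0,0,0,0,0,0]}' 40
```

```text
t: 14.02
ee_pos: [0.4327, 0.1841, 0.0655]
ee_rot: [3.142, 0.0, 0.322]
ft_force: [-3.2, -2.5, 10.0]
finger_gap: -0.0
grip_force: 5.3
```

```bash
python3 -m handwheel '{"translation":[[0,0,0.2],[0,0,0.4],[0,0,0.4],[0,0,0.4],[0,0,0.4],[0,0,0.4],[0,0,0.4],[0,0,0.4]],"rotation":[[0,0,0],[0,0,0],[0,0,0],[0,0,0],[0,0,0],[0,0,0],[0,0,0],[0,0,0]],"grip":[0,0,0,0,0,0,0,0]}' 40
python3 - <<'E'
from h import *
im,m=snap('wrist','w8.png');c,mc=snap('scene','s8.png')
o=np.hstack([cv2.resize(im[60:360,200:400],(400,600)),cv2.resize(c[150:270,240:320],(400,600),interpolation=cv2.INTER_CUBIC)]);cv2.imwrite('pics/crop8.png',o[:,:,::-1])
E
```

```text
t: 15.02
ee_pos: [0.433, 0.1842, 0.062]
ee_rot: [-3.141, -0.0, 0.322]
ft_force: [-3.7, -3.3, 14.6]
finger_gap: -0.004
grip_force: 7.2
```

View pics/crop8.png

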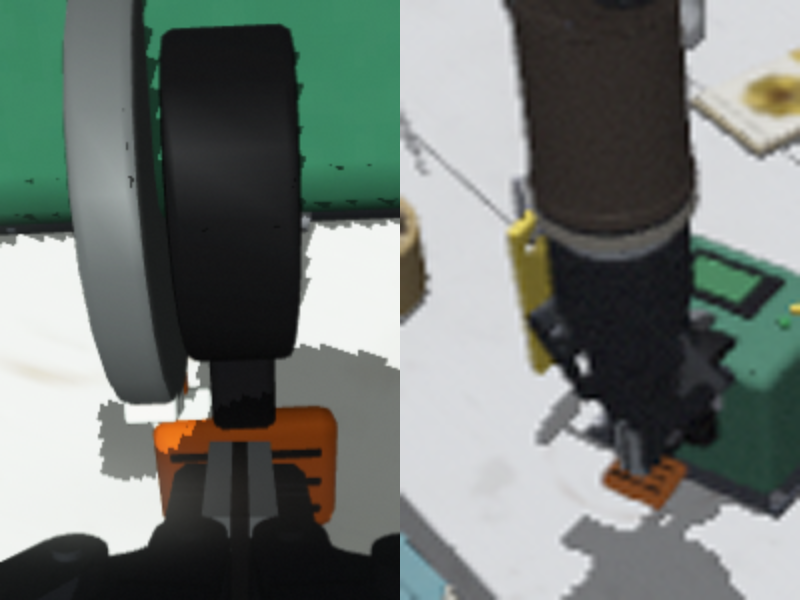

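The tag still hangs clear of the arm. The fingers are on the paddle with about 15 N, TCP z is 62 mm (at or past 0.78 rad), and the white pointer stands at the orange mark.

```bash
python3 -c "
from h import *
s=arm.get_state();print(s['ft_force'],s['ee_pos']);print(arm.hand_in())"
```

```text
[-2.94577609 -2.55925204 14.97377837] [0.43299678 0.1842442  0.06198576]
the job is handed in; nothing more can be done
None
```

I hung the tag free on the hook, pressed the paddle down to the orange mark and handed in with the fingers still holding it at about 15 N; no verdict came back, and I judged the dial angle from fingertip height and the pictures.

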